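Tilt the round-ended template out of its bin

ROBOT

A 6-joint arm with a two-finger parallel gripper is mounted at the origin on the work surface. World frame = base frame: x ahead of the robot, y to its left, z up, the work surface at z = 0. Lengths are in m, angles in rad, forces in N, time in s.
With the tool pointing down it reaches from about 0.3 to 0.95 m from the base axis. Payload 3.1 kg.
Tool frame: the origin (TCP) lies midway between the tips of the shut fingers; the grasp point (between the pads) lies 19 mm behind it (grasp_offset is the distance from the TCP to the grasp point, in m); z points along the fingers, y is the line along which they close (so a half turn about z gives the same grasp; the last joint's range is limited). The gripper opens to 85 mm and grips with 20 to 120 N. Pads are 22 mm wide; open, the fingers measure 114 mm over their backs; the gripper's body (76 mm by 85 mm) begins 54 mm behind the grasp point. The pads swing forward as they close: fully open they stand 13 mm farther back than shut.
Start: joints at [1.135, 0.308, 1.634, -0, 1.2, -0.07], TCP at [0.224, 0.584, 0.231] pointing down, gripper open.
Joint ranges: [-3.06, 3.06], [-0.79, 1.96], [0.05, 2.63], [-1.19, 4.34], [0.05, 2.64], [-2.94, 2.94]. Speed limits (rad/s): [2.79, 2.79, 3.14, 3.14, 3.14, 3.14].

INTERFACE

Orientations are given as a unit quaternion [x, y, z, w].
In Python, from plant import get_state, read_camera, close_job, grasp_offset gives the robot as it stands.
- The arm moves only by the tool drive_tool, never from a script. Its arguments are lists of equal length, an entry for each row: "travel": the shift along the world's x, y, z in m, a list of three; "turn": the turn about the world's z in degrees; "grip": the closure, from 0 (fully open) to 1 (shut). In form: {"travel": [[tx, ty, tz], ...], "turn": [turn, ...], "grip": [grip, ...]}. A call has 1 to 8 rows; each row is the pose to reach, as a shift and turn from the pose commanded when the call began; what a row does not reach only later rows make up. A row lasts 1/12 s, in which the tool goes at most 41.7 mm and 7.16 degrees, less where a joint would pass 70% of its speed; a pose out of reach is approached as far as the arm can. A call with a gripper value outside its range is refused whole. The fingers move at their own pace and stop on an object; "squeeze" is the grip in N (left out, the last holds). Time passes only in rows, so rows that repeat a pose let the fingers close. It gives the time, the measured TCP pose, the force, the opening and the grip force at its end, in the units of the state.
- get_state(): the state, without advancing time (a new reading comes with each control period).
- read_camera(name): name is "scene" or "side" or "wrist"; returns a dict with "color" (420x560x3 uint8, red, green, blue), "depth" (420x560 float32, m along the optical axis (not along the pixel's ray), 0 where there is no reading), "fx", "fy", "cx", "cy" (pixels), "k1" (the pictures are not rectified: a ray, as slopes to the right and down, at radius r is drawn at 1 + k1 r^2 times it, then the intrinsics apply), "eye" and "rotation" of the camera in the world. Camera axes: x right, y up, looking along -z (the intrinsics and any distortion apply to the point x, -y, -z); pixel columns grow to the right and rows downward; lengths in m; the calibration is good to about 2 mm. A picture is of the moment at which its call begins.
- close_job(): hands the job in; it is judged then, once.
The state is a dict: "t": time; "joints": joint angles; "dq": joint speeds; "tau": joint torques, N m; "ee_pos": TCP position; "tcp_rot": TCP orientation; "contact_force": force on the tool from outside, world axes, zero at the start; "wrist_torque": the same for the moment, N m; "width": finger opening in m; "grip_force": force on a finger pad.
Only numpy, scipy, OpenCV 4.12 (cv2) and the standard library are available. Lean on these libraries where they do the work, as an engineer would, in place of code of your own. Each camera call takes 0.05 s, during which the arm holds its last target. There are 200 camera calls.

TASK

Take the round-ended plywood template out of the deep grey bin by its wooden handle: raise the handle end first so that the template tilts and its other end slips out from under the bin's lip. Then lay it gently, without dropping it, flat in the middle of the white cutting board, handle up and lengthways along the board (either way round). Leave the square-ended template in its bay.

Things in the scene. Friction and masses are not known exactly. Their poses are not given: they have to be found in the camera images.
- round_mid (a point): Wanted plywood template, loose, 190x95x6 mm, 140 g, flat in either bay. Handle end a half circle (R 47.5), other end square. Point: middle of the plate (and of its thickness); x lengthways to the handle end, z up. Handle: upright dark wood block, 30 (x) by 24 mm (y), centred 47.5 mm from the point along +x, top 58 mm above the point; pinch it across y, about 40 mm above the point.
- square_mid (a point): Bystander plywood template in the other bay: same size, same handle in the same place, same point and axes, but both of its ends are square.
- bin: Fixed grey bin, 215 (x) by 275 mm (y). Two bays side by side in y, each 205 by 130 mm, floor 5 mm up; walls 5 mm thick, 85 mm high. The -x end (robot side) has a lower wall with a lip over the last 35 mm of the bays, underside 45, top 51 mm above the table; the templates' plain ends lie under it, within 12 mm of that wall, so no level lift. Origin: centre of underside; z up.
- board: Fixed white plastic cutting board on the table, 280 (x) by 180 (y) by 8 mm thick. Origin: centre of its underside; x lengthways, z up.
There are look-alikes about, which are no part of the job. Leave any red look-alike of the part that bears round_mid alone.

How it is judged:
By the outcome, as a careful person would: the job done as asked, in the order asked, and still so for the second after the job is handed in, with the robot touching nothing.
It also fails if it takes over 45 s, if anything falls off the work surface, if the arm or the gripper's body presses on something with over 40 N, if the wrist force passes 120 N, or if a joint passes its speed limit or range.

## Working session

There is one attempt and no reset: what is moved stays moved. The work goes in short steps, Python scripts to look and compute and a tool call to move; the robot and the scene stay as the last step left them, time stands still between calls to the robot, and variables do not carry over. Pictures are saved under pics/ and viewed, at most 10 in all, crops included, and the job is handed in when it is done.

Besides the shell and the picture viewer there is one more tool, called after "Request:" as name([rows], argument=value, ...), one row to a line, values as JSON. drive_tool: Moves the arm, as the interface text tells. Its arguments: {"type":"object","properties":{"travel":{"type":"array"},"turn":{"type":"array"},"grip":{"type":"array"},"squeeze":{"type":"number"}},"required":["travel","turn","grip"]}

```bash
mkdir -p pics; ls
cat > h.py <<'E'
import numpy as np, cv2
from plant import get_state, read_camera, close_job, grasp_offset
def cloud(c):
    h,w=c["depth"].shape
    K=np.array([[c["fx"],0,c["cx"]],[0,c["fy"],c["cy"]],[0,0,1]],float)
    v,u=np.mgrid[0:h,0:w]
    p=np.stack([u,v],-1).reshape(-1,1,2).astype(np.float64)
    s=cv2.undistortPoints(p,K,np.array([c["k1"],0,0,0],float)).reshape(h,w,2)
    d=c["depth"]
    P=np.stack([s[...,0]*d,-s[...,1]*d,-d],-1)
    R=np.array(c["rotation"])
    if R.shape!=(3,3):
        from scipy.spatial.transform import Rotation as Ro; R=Ro.from_quat(R).as_matrix()
    P=P@R.T+np.array(c["eye"])
    P[d==0]=np.nan
    return P
E
python3 - <<'E'
from h import *
ims=[]
for n in ["scene","side"]:
    c=read_camera(n); np.savez(f"pics/{n}0.npz",**c); cv2.imwrite(f"pics/{n}0.png",c["color"][...,::-1])
    print(n,c["eye"],c["rotation"],c["k1"],c["fx"])
print(get_state())
E
```

```text
pics
scene [0.73997635 0.46194056 0.5728969 ] [0.13454785 0.39588698 0.86787906 0.26824676] -0.10478085782260763 398.068270352653
side [ 0.26414743 -0.87617783  0.52468529] [ 0.50841353 -0.03084165 -0.06823096  0.85785139] -0.02703745484670475 446.53370713611065
{'t': 0.1, 'joints': array([ 1.13528100e+00,  3.08943805e-01,  1.63508932e+00,  1.35852150e-05,
        1.19971540e+00, -6.97015168e-02]), 'dq': array([-0.00026863, -0.00191988, -0.0028781 ,  0.00209968, -0.00154636,
        0.00067126]), 'tau': array([-2.74895674e-04, -4.16407871e+01, -2.77644306e+01, -7.65930372e-05,
        4.06045234e-03, -3.96214602e-06]), 'ee_pos': array([0.22326631, 0.5829392 , 0.2301315 ]), 'tcp_rot': array([ 1.81891077e-01,  9.83318094e-01, -1.04214759e-03, -2.75536513e-04]), 'contact_force': array([ 0.05667228, -0.24372988, -0.92208014]), 'wrist_torque': array([ 0.04698682, -0.02404192,  0.00793997]), 'grip_force': 0.0, 'width': 0.0854298962825256}
```

View pics/scene0.png

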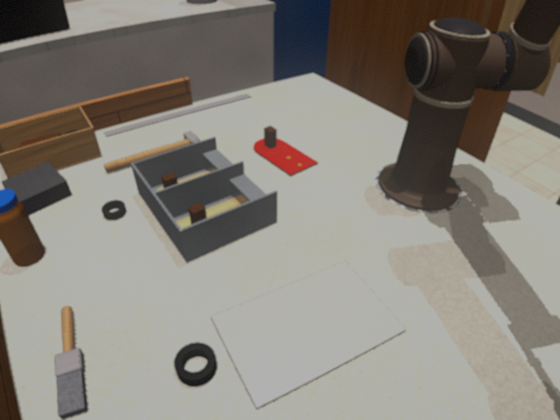

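View pics/side0.png

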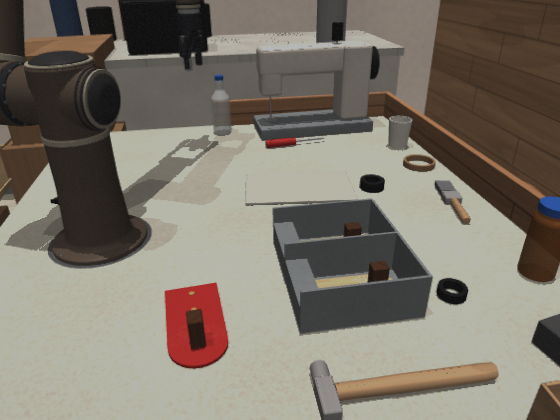

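The scene view shows the bin at about (205,195), with handles at (197,212) and (170,180). The board is at (308,325) and the red look-alike at (285,155). The side view shows the same handles at (378,272) and (352,230). I still need to find which bay holds the round end.

```bash
cat >> h.py <<'E'
def rep(n,m,P,q):
    X=P[m]; X=X[~np.isnan(X[:,0])]; print(n,len(X),X.mean(0).round(4),X.min(0).round(4),X.max(0).round(4))
E
python3 - <<'E'
from h import *
out=[]
for n,(a,b,cc,d) in {"scene":(125,130,285,255),"side":(265,195,425,325)}.items():
    c=dict(np.load(f"pics/{n}0.npz")); P=cloud(c); col=c["color"]
    out.append(cv2.resize(col[b:b+120,a:a+160],(640,480) if 0 else (560,420),interpolation=cv2.INTER_CUBIC))
    hsv=cv2.cvtColor(col,cv2.COLOR_RGB2HSV).astype(int); Z=P[...,2]
    # board: top at .008
    if n=="scene":
        g=col.astype(int).sum(2)
        m=(abs(Z-.008)<.004); 
    roi=np.zeros(Z.shape,bool); roi[b:d,a:cc]=1
    dark=roi&(Z>.04)&(Z<.08)&(hsv[...,1]>90)&(hsv[...,2]<110)
    k,lab,st,ce=cv2.connectedComponentsWithStats(dark.astype(np.uint8))
    for i in range(1,k):
        if st[i,4]>15:
            print(n,ce[i].round()); rep(" handle",lab==i,P,0)
            t=(lab==i)&(Z>.06); 
            if t.sum(): rep(" top",t,P,0)
    rim=roi&(abs(Z-.085)<.004)
    X=P[rim].astype(np.float32); print("rim",len(X),cv2.minAreaRect(X[:,:2]), X[:,2].mean())
    wall=roi&(Z>.055)&(Z<.092)&(hsv[...,1]<90)
    print("walls",wall.sum(),cv2.minAreaRect(P[wall][:,:2].astype(np.float32)))
    ply=roi&(hsv[...,0]>8)&(hsv[...,0]<35)&(hsv[...,1]>60)&(hsv[...,2]>110)&(Z<.03)
    k,lab,st,ce=cv2.connectedComponentsWithStats(ply.astype(np.uint8))
    for i in range(1,k):
        if st[i,4]>15: rep(f" ply {ce[i].round()}",lab==i,P,0)
    # board by brightness edges
    t=P[...,:2]; 
    tab=(Z<.02)&(Z>-.01)
    up=(abs(Z-.008)<.0035)&tab
    up=cv2.morphologyEx(up.astype(np.uint8),cv2.MORPH_OPEN,np.ones((7,7)))
    k,lab,st,ce=cv2.connectedComponentsWithStats(up)
    for i in range(1,k):
        if st[i,4]>1000: print("board?",ce[i].round(),st[i,4],cv2.minAreaRect(P[lab==i][:,:2].astype(np.float32)),np.median(Z[lab==i]))
    tt=tab&~(up>0); print("table z",np.nanmedian(Z[tt]))
cv2.imwrite("pics/c1.png",out[0][...,::-1]); cv2.imwrite("pics/c2.png",out[1][...,::-1])
E
```

```text
scene [168. 177.]
 handle 90 [ 0.5308 -0.2772  0.0643] [ 0.5162 -0.2904  0.059 ] [ 0.544  -0.2677  0.0666]
 top 86 [ 0.5305 -0.2774  0.0645] [ 0.5162 -0.2904  0.0608] [ 0.544  -0.2677  0.0666]
scene [197. 209.]
 handle 129 [ 0.525  -0.1408  0.0632] [ 0.5113 -0.1564  0.0443] [ 0.5396 -0.1311  0.0672]
 top 119 [ 0.5259 -0.1414  0.0642] [ 0.5116 -0.1564  0.0603] [ 0.5396 -0.1311  0.0672]Traceback (most recent call last):
  File "<stdin>", line 20, in <module>
cv2.error: OpenCV(4.12.0) /io/opencv/modules/imgproc/src/convhull.cpp:143: error: (-215:Assertion failed) total >= 0 && (depth == CV_32F || depth == CV_32S) in function 'convexHull'
```

Run:
```python
from h import *
mar=lambda X: cv2.minAreaRect(np.ascontiguousarray(X[:,:2],dtype=np.float32))
out=[]
for n,(a,b,cc,d) in {"scene":(125,130,285,255),"side":(265,195,425,325)}.items():
    c=dict(np.load(f"pics/{n}0.npz")); P=cloud(c); col=c["color"]
    out.append(cv2.resize(np.ascontiguousarray(col[b:b+120,a:a+160]),(400,300),interpolation=cv2.INTER_CUBIC))
    hsv=cv2.cvtColor(col,cv2.COLOR_RGB2HSV).astype(int); Z=P[...,2]
    roi=np.zeros(Z.shape,bool); roi[b:d,a:cc]=1
    if n=="side":
      dark=roi&(Z>.04)&(Z<.08)&(hsv[...,1]>90)&(hsv[...,2]<110)
      k,lab,st,ce=cv2.connectedComponentsWithStats(dark.astype(np.uint8))
      for i in range(1,k):
        if st[i,4]>15:
            rep(f"{n}{ce[i].round()} top",(lab==i)&(Z>.06),P,0)
    wall=roi&(Z>.075)&(Z<.092)&(hsv[...,1]<90)
    print("walls",wall.sum(),mar(P[wall]))
    ply=roi&(hsv[...,0]>8)&(hsv[...,0]<35)&(hsv[...,1]>60)&(hsv[...,2]>110)&(Z<.03)&(Z>.004)
    k,lab,st,ce=cv2.connectedComponentsWithStats(ply.astype(np.uint8))
    for i in range(1,k):
        if st[i,4]>15: rep(f" ply {ce[i].round()}",lab==i,P,0)
    tab=(Z<.03)&(Z>-.02)
    up=(abs(Z-.008)<.0035)&tab
    up=cv2.morphologyEx(up.astype(np.uint8),cv2.MORPH_OPEN,np.ones((7,7)))
    k,lab,st,ce=cv2.connectedComponentsWithStats(up)
    for i in range(1,k):
        if st[i,4]>1000: print("board?",ce[i].round(),st[i,4],mar(P[lab==i]),np.median(Z[lab==i]))
    print("table z",np.nanmedian(Z[tab&~(up>0)]))
cv2.imwrite("pics/c1.png",np.hstack(out)[...,::-1])
```

```text
walls 1672 ((0.48240193724632263, -0.21455493569374084), (0.21610261499881744, 0.28069451451301575), 0.6222740411758423)
 ply [156. 151.] 417 [ 0.4937 -0.4758  0.02  ] [ 0.3968 -0.5089  0.0098] [ 0.5817 -0.4673  0.0264]
 ply [193. 176.] 66 [ 0.4572 -0.3243  0.0099] [ 0.4128 -0.3307  0.0077] [ 0.4984 -0.3167  0.0125]
 ply [224. 206.] 328 [ 0.4471 -0.1791  0.0096] [ 0.3947 -0.2036  0.004 ] [ 0.4967 -0.1631  0.0122]
 ply [184. 222.] 100 [ 0.5441 -0.1795  0.0095] [ 0.5267 -0.1942  0.0067] [ 0.5579 -0.1532  0.0283]
board? [304. 331.] 14709 ((0.47775837779045105, 0.17107009887695312), (0.1815693974494934, 0.28076988458633423), 83.8113784790039) 0.007254624334261273
table z -0.0006397250281992006
side[352. 229.] top 115 [ 0.5232 -0.1491  0.0641] [ 0.5091 -0.1591  0.0601] [ 0.5388 -0.1352  0.0672]
side[378. 271.] top 166 [ 0.5283 -0.2851  0.0642] [ 0.5149 -0.2953  0.06  ] [ 0.5427 -0.2707  0.0671]
walls 2392 ((0.4824019968509674, -0.21507099270820618), (0.2163500189781189, 0.2794935703277588), 0.5936029553413391)
 ply [340. 281.] 388 [ 0.4731 -0.2461  0.01  ] [ 0.4284 -0.2595  0.0074] [ 0.5288 -0.232   0.0119]
board? [299. 187.] 2973 ((0.47873568534851074, 0.16974937915802002), (0.1869513839483261, 0.278450608253479), 83.59761047363281) 0.007051810665481328
table z -0.0005790906013877772
```

View pics/c1.png

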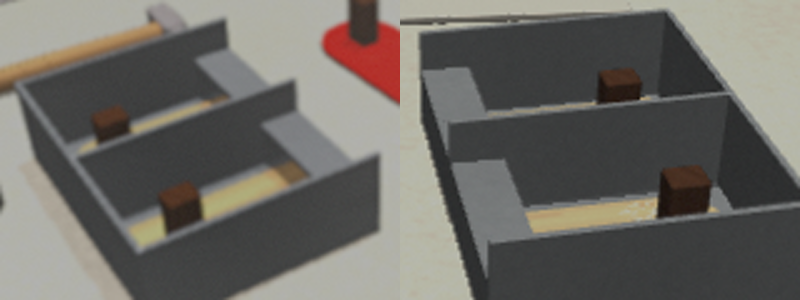

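In the crop, the plate in the -y bay loses its straight edge at the handle (x≈0.529), so it has the round end. The +y bay's plate runs on to a square corner at about (140,235). I'm moving above the -y bay to confirm with the wrist camera.

Request:
drive_tool([
  [0.01,-0.03,0.0],
  [0.02,-0.065,0.01],
  [0.035,-0.1,0.02],
  [0.045,-0.135,0.03],
  [0.06,-0.17,0.03],
  [0.07,-0.205,0.03],
  [0.085,-0.24,0.03],
  [0.1,-0.275,0.03],
], turn=[2,5,8,11,14,17,19,21], grip=[0,0,0,0,0,0,0,0])

```text
t: 0.77
ee_pos: [0.3234, 0.3068, 0.261]
tcp_rot: [-0.002, 1.0, -0.0, -0.0]
contact_force: [0.9, 0.7, -0.3]
width: 0.0857
grip_force: 0.0
```

Request:
drive_tool([
  [0.013,-0.035,0],
  [0.026,-0.07,0],
  [0.039,-0.105,0],
  [0.05,-0.14,0],
  [0.063,-0.175,0],
  [0.076,-0.21,0],
  [0.09,-0.245,0],
  [0.1,-0.28,0],
], turn=[0,0,0,0,0,0,0,0], grip=[0,0,0,0,0,0,0,0])

```text
t: 1.43
ee_pos: [0.424, 0.0268, 0.2612]
tcp_rot: [-0.0, 1.0, 0.0, 0.0]
contact_force: [0.3, 0.9, 0.0]
width: 0.0853
grip_force: 0.0
```

Request:
drive_tool([
  [0.013,-0.035,0],
  [0.026,-0.07,0],
  [0.039,-0.105,0],
  [0.05,-0.14,0],
  [0.063,-0.175,0],
  [0.076,-0.21,0],
  [0.086,-0.245,0],
  [0.106,-0.28,0],
], turn=[0,0,0,0,0,0,0,0], grip=[0,0,0,0,0.1,0.2,0.3,0.3])

```text
t: 2.1
ee_pos: [0.5283, -0.253, 0.2605]
tcp_rot: [0.0, 1.0, 0.001, -0.001]
contact_force: [0.1, 0.3, 0.7]
width: 0.0595
grip_force: 0.0
```

Request:
drive_tool([
  [0,-0.01,0],
  [0,-0.02,0],
  [0,-0.025,0],
  [0,-0.028,0],
  [0,-0.028,0],
  [0,-0.028,0],
], turn=[0,0,0,0,0,0], grip=[0.3,0.3,0.3,0.3,0.3,0.3])

```text
t: 2.6
ee_pos: [0.5293, -0.2782, 0.2614]
tcp_rot: [-0.001, 1.0, 0.0, -0.0]
contact_force: [-0.1, -0.9, 0.5]
width: 0.06
grip_force: 0.0
```

Run:
```python
from h import *
from scipy.spatial.transform import Rotation as Ro
c=read_camera("wrist"); np.savez("pics/w1.npz",**c); cv2.imwrite("pics/w1.png",c["color"][...,::-1])
s=get_state(); print(s["ee_pos"],Ro.from_quat(s["tcp_rot"]).as_matrix().round(3),s["joints"],s["width"],c["eye"],s["t"],grasp_offset)
```

```text
[ 0.52937904 -0.27814584  0.26149867] [[-1.    -0.002  0.   ]
 [-0.002  1.     0.   ]
 [-0.     0.    -1.   ]] [-5.56759208e-01  2.30405292e-01  1.66943585e+00  3.52131360e-04
  1.24189665e+00 -2.12947280e+00] 0.05994096207246285 [ 0.45827307 -0.27925041  0.40480385] 2.65 0.0187
```

View pics/w1.png

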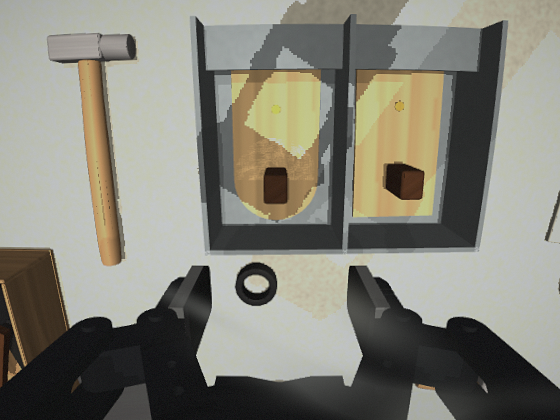

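The wrist view confirms it: the round-ended plate is in the left (-y) bay with its handle at (275,185), and the square plate is on the right with its handle at (405,182). Next I measure the handle and plate edges.

Run:
```python
from h import *
c=dict(np.load("pics/w1.npz")); P=cloud(c); Z=P[...,2]; hsv=cv2.cvtColor(c["color"],cv2.COLOR_RGB2HSV).astype(int)
roi=np.zeros(Z.shape,bool); roi[60:235,205:345]=1
top=roi&(abs(Z-.066)<.006)&(hsv[...,2]<130)&(hsv[...,1]>60)
X=P[top]; print("top",len(X),X.mean(0),cv2.minAreaRect(np.ascontiguousarray(X[:,:2],dtype=np.float32)))
pl=roi&(hsv[...,1]>70)&(Z<.03)
X=P[pl]; print("z",np.median(X[:,2]),X.min(0),X.max(0))
# side edges per row of x
L=[]
for x in np.arange(.43,.515,.006):
    y=X[abs(X[:,0]-x)<.003][:,1]; L.append((x,*np.percentile(y,[0.5,99.5]),len(y)))
L=np.array(L); print(L.round(4))
print("yaw",np.degrees(np.arctan(np.polyfit(L[:,0],L[:,1],1)[0])),np.degrees(np.arctan(np.polyfit(L[:,0],L[:,2],1)[0])))
```

```text
top 709 [ 0.52845029 -0.28305275  0.06636291] ((0.5289298295974731, -0.28323087096214294), (0.029286980628967285, 0.023039450868964195), 0.3035634756088257)
z 0.011744533634418075 [ 0.4103004  -0.33085406  0.00376348] [ 0.57645307 -0.23417188  0.0298498 ]
[[ 4.300e-01 -3.289e-01 -2.359e-01  4.640e+02]
 [ 4.360e-01 -3.291e-01 -2.357e-01  5.160e+02]
 [ 4.420e-01 -3.293e-01 -2.356e-01  5.250e+02]
 [ 4.480e-01 -3.295e-01 -2.355e-01  5.210e+02]
 [ 4.540e-01 -3.295e-01 -2.353e-01  4.280e+02]
 [ 4.600e-01 -3.305e-01 -2.362e-01  5.100e+02]
 [ 4.660e-01 -3.290e-01 -2.360e-01  5.060e+02]
 [ 4.720e-01 -3.292e-01 -2.359e-01  4.280e+02]
 [ 4.780e-01 -3.292e-01 -2.357e-01  5.150e+02]
 [ 4.840e-01 -3.295e-01 -2.354e-01  3.790e+02]
 [ 4.900e-01 -3.304e-01 -2.354e-01  4.550e+02]
 [ 4.960e-01 -3.308e-01 -2.345e-01  3.600e+02]
 [ 5.020e-01 -3.289e-01 -2.349e-01  4.570e+02]
 [ 5.080e-01 -3.290e-01 -2.358e-01  4.330e+02]
 [ 5.140e-01 -3.292e-01 -2.358e-01  4.310e+02]]
yaw -0.19475925735104396 0.28686124022894305
```

Request:
drive_tool([
  [0,-0.005,-0.02],
  [0,-0.005,-0.055],
  [0,-0.005,-0.09],
  [0,-0.005,-0.125],
  [0,-0.005,-0.155],
  [0,-0.005,-0.175],
  [0,-0.005,-0.19],
  [0,-0.005,-0.2],
], turn=[0,0,0,0,0,0,0,0], grip=[0.3,0.3,0.3,0.3,0.3,0.3,0.3,0.3])

```text
t: 3.32
ee_pos: [0.5284, -0.2825, 0.0593]
tcp_rot: [-0.001, 1.0, 0.001, -0.001]
contact_force: [-0.0, 0.3, 0.0]
width: 0.0598
grip_force: 0.0
```

Request:
drive_tool([
  [0,0,-0.01],
  [0,0,-0.02],
  [0,0,-0.028],
  [0,0,-0.03],
  [0,0,-0.03],
  [0,0,-0.03],
], turn=[0,0,0,0,0,0], grip=[0.3,0.3,0.3,0.3,0.3,0.3])

```text
t: 3.82
ee_pos: [0.53, -0.2846, 0.0318]
tcp_rot: [-0.0, 1.0, -0.0, 0.0]
contact_force: [0.4, -0.3, 0.2]
width: 0.0598
grip_force: 0.0
```

Request:
drive_tool([
  [0,0,0],
  [0,0,0],
  [0,0,0],
  [0,0,0],
  [0,0,0],
  [0,0,0],
  [0,0,0],
  [0,0,0],
], turn=[0,0,0,0,0,0,0,0], grip=[0.4,0.5,0.6,0.7,0.8,0.8,0.8,0.8], squeeze=22)

```text
t: 4.48
ee_pos: [0.53, -0.2844, 0.0319]
tcp_rot: [-0.0, 1.0, -0.0, 0.0]
contact_force: [0.1, 2.1, 5.3]
width: 0.0237
grip_force: 23.8
```

Handle gripped at 24 mm wide. I'll raise it slowly, easing 5 mm toward -x so the round tip stays clear of the end wall.

Request:
drive_tool([
  [0,0,0.004],
  [-0.001,0,0.009],
  [-0.002,0,0.014],
  [-0.003,0,0.02],
  [-0.004,0,0.026],
  [-0.005,0,0.032],
  [-0.005,0,0.038],
  [-0.005,0,0.044],
], turn=[0,0,0,0,0,0,0,0], grip=[0.8,0.8,0.8,0.8,0.8,0.8,0.8,0.8])

```text
t: 5.15
ee_pos: [0.5233, -0.284, 0.0752]
tcp_rot: [-0.0, 1.0, 0.0, -0.001]
contact_force: [-2.5, 0.0, -5.0]
width: 0.0234
grip_force: 21.9
```

Run:
```python
from h import *
c=read_camera("wrist"); d=read_camera("side"); np.savez("pics/d2.npz",**d)
cr=cv2.resize(np.ascontiguousarray(d["color"][170:350,240:440]),(400,360))
im=np.vstack([cv2.resize(c["color"],(400,300))[:240],cr]); im=np.hstack([cv2.resize(c["color"],(400,300)),cv2.resize(cr,(334,300))])
cv2.imwrite("pics/l2.png",im[...,::-1])
s=get_state(); print(s["contact_force"],s["wrist_torque"],s["ee_pos"],s["width"])
```

```text
[ 0.27571271 -0.38470868 -1.2599859 ] [-0.0081718  -0.01374828 -0.05511853] [ 0.52471969 -0.28442625  0.07607269] 0.023580030242056065
```

View pics/l2.png

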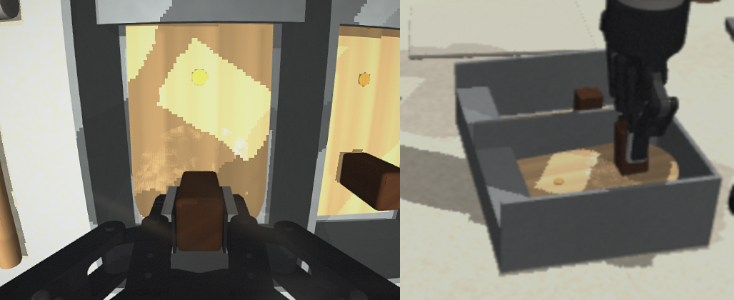

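The template is tilting in the grip, with its plain end still under the lip. The handle is at (198,205) in the left half and (632,150) in the right half. I'll keep lifting.

Request:
drive_tool([
  [0,0,0.005],
  [0,0,0.011],
  [0,0,0.017],
  [0,0,0.023],
  [0.002,0,0.029],
  [0.005,0,0.035],
  [0.008,0,0.041],
  [0.011,0,0.047],
], turn=[0,0,0,0,0,0,0,0], grip=[0.8,0.8,0.8,0.8,0.8,0.8,0.8,0.8])

```text
t: 5.92
ee_pos: [0.5367, -0.2847, 0.1237]
tcp_rot: [-0.0, 1.0, -0.0, 0.001]
contact_force: [-0.2, -0.8, -2.2]
width: 0.0239
grip_force: 22.2
```

```bash
cat >> h.py <<'E'
def plate(name,xr,yr,zmin=.006):
    c=read_camera(name); P=cloud(c); hsv=cv2.cvtColor(c["color"],cv2.COLOR_RGB2HSV).astype(int)
    m=(hsv[...,1]>65)&(hsv[...,2]>70)&(hsv[...,0]>8)&(hsv[...,0]<35)
    m&=(P[...,0]>xr[0])&(P[...,0]<xr[1])&(P[...,1]>yr[0])&(P[...,1]<yr[1])&(P[...,2]>zmin)
    k,lab,st,ce=cv2.connectedComponentsWithStats(m.astype(np.uint8))
    X=P[lab==1+np.argmax(st[1:,4])]
    for _ in range(4):
        A=np.c_[X[:,:2],np.ones(len(X))]; q=np.linalg.lstsq(A,X[:,2],rcond=None)[0]
        r=abs(A@q-X[:,2]); X=X[r<max(.004,2*np.median(r))]
    print(name,len(X),"tilt x,y deg",np.degrees(np.arctan(q[:2])).round(1),"min",X.min(0).round(3),"max",X.max(0).round(3))
    s=get_state(); print(s["ee_pos"].round(4),s["contact_force"].round(1),s["wrist_torque"].round(3),s["width"],s["t"])
    return c,X,q
E
python3 -c "
from h import *
for n in ('wrist','side'): plate(n,(.36,.65),(-.34,-.22))"
```

```text
wrist 43244 tilt x,y deg [21.3  0. ] min [ 0.419 -0.333  0.051] max [ 0.566 -0.238  0.111]
[ 0.5384 -0.2854  0.1254] [ 0.8  0.4 -0.6] [-0.054 -0.132 -0.009] 0.02351979118760198 5.9667
side 3493 tilt x,y deg [21.4  0.2] min [ 0.421 -0.335  0.052] max [ 0.598 -0.235  0.123]
[ 0.5381 -0.2854  0.1249] [ 0.1  0.6 -0.4] [0.023 0.026 0.032] 0.023561924445482423 6.0167
```

The tilt is 21° and the plain end sits at x≈0.419, just clear of the lip edge at 0.415. I'll move +x, then up and out.

Request:
drive_tool([
  [0.006,0,0],
  [0.012,0,0.001],
  [0.018,0,0.008],
  [0.02,0,0.022],
  [0.02,0,0.038],
  [0.02,0,0.055],
  [0.02,0,0.075],
  [0.02,0,0.09],
], turn=[0,0,0,0,0,0,0,0], grip=[0.8,0.8,0.8,0.8,0.8,0.8,0.8,0.8])

```text
t: 6.68
ee_pos: [0.5566, -0.2845, 0.2141]
tcp_rot: [-0.001, 1.0, -0.0, 0.001]
contact_force: [1.0, -0.2, -0.6]
width: 0.0239
grip_force: 22.2
```

Request:
drive_tool([
  [0,0,0.008],
  [0,0,0.012],
  [0,0.006,0.015],
  [0,0.015,0.015],
  [-0.005,0.03,0.015],
  [-0.01,0.05,0.015],
  [-0.015,0.07,0.015],
  [-0.02,0.09,0.015],
], turn=[0,0,0,0,-1,-2,-4,-6], grip=[0.8,0.8,0.8,0.8,0.8,0.8,0.8,0.8])

```text
t: 7.35
ee_pos: [0.5342, -0.1923, 0.2255]
tcp_rot: [0.053, 0.999, 0.001, -0.002]
contact_force: [-0.1, 1.1, -1.7]
width: 0.024
grip_force: 22.2
```

```bash
python3 -c "
from h import *
plate('side',(.36,.65),(-.29,-.1),.09)"
```

```text
side 2520 tilt x,y deg [21.  -1.6] min [ 0.413 -0.243  0.151] max [ 0.594 -0.133  0.223]
[ 0.5328 -0.1881  0.2252] [-1.8  2.4 -2.3] [0.163 0.118 0.017] 0.02380845905351698 7.4
```

Request:
drive_tool([
  [-0.003,0.02,0],
  [-0.006,0.05,0],
  [-0.009,0.08,0],
  [-0.012,0.11,0],
  [-0.015,0.14,0],
  [-0.018,0.17,0],
  [-0.021,0.2,0],
  [-0.024,0.23,0],
], turn=[0,0,0,0,0,0,0,0], grip=[0.8,0.8,0.8,0.8,0.8,0.8,0.8,0.8])

```text
t: 8.07
ee_pos: [0.51, 0.0377, 0.226]
tcp_rot: [0.052, 0.999, 0.0, -0.001]
contact_force: [0.7, 0.1, -1.8]
width: 0.0236
grip_force: 22.4
```

Request:
drive_tool([
  [-0.002,0.03,0],
  [-0.004,0.06,0],
  [-0.006,0.09,0],
  [-0.008,0.11,0],
  [-0.009,0.12,0],
  [-0.01,0.127,0],
  [-0.01,0.128,-0.01],
  [-0.01,0.128,-0.02],
], turn=[0,0,0,0,0,0,0,0], grip=[0.8,0.8,0.8,0.8,0.8,0.8,0.8,0.8])

```text
t: 8.73
ee_pos: [0.5019, 0.1633, 0.2068]
tcp_rot: [0.052, 0.999, -0.0, 0.001]
contact_force: [0.9, -0.5, -1.8]
width: 0.0238
grip_force: 22.5
```

Request:
drive_tool([
  [0,0,-0.015],
  [0,0,-0.03],
  [0,0,-0.045],
  [0,0,-0.06],
  [0,0,-0.073],
  [0,0,-0.084],
  [0,0,-0.092],
  [0,0,-0.098],
], turn=[0,0,0,0,0,0,0,0], grip=[0.8,0.8,0.8,0.8,0.8,0.8,0.8,0.8])

```text
t: 9.4
ee_pos: [0.5009, 0.1626, 0.1076]
tcp_rot: [0.053, 0.999, -0.0, -0.001]
contact_force: [-0.6, -0.2, -1.0]
width: 0.024
grip_force: 22.5
```

```bash
cat > look.py <<'E'
from h import *
import sys
from scipy.spatial.transform import Rotation as Ro
for n in ('scene','wrist'):
    c,X,q=plate(n,(.3,.65),(.05,.3),.011)
    print(cv2.minAreaRect(np.ascontiguousarray(X[:,:2],dtype=np.float32)))
    P=cloud(c); up=(abs(P[...,2]-.0075)<.0035); up=cv2.morphologyEx(up.astype(np.uint8),cv2.MORPH_OPEN,np.ones((7,7)))
    k,lab,st,ce=cv2.connectedComponentsWithStats(up)
    print("board",cv2.minAreaRect(np.ascontiguousarray(P[lab==1+np.argmax(st[1:,4])][:,:2],dtype=np.float32)))
    cv2.imwrite(f"pics/{sys.argv[1]}_{n}.png",c["color"][...,::-1])
s=get_state(); T=Ro.from_quat(s["tcp_rot"]).as_matrix(); print(s["ee_pos"],np.degrees(np.arctan2(-T[0,1],T[1,1])))
E
python3 look.py a
```

```text
scene 3109 tilt x,y deg [-35.   -8.9] min [0.49  0.114 0.436] max [0.552 0.225 0.466]
[0.5004 0.1627 0.107 ] [ 0.2 -1.4 -2.8] [-0.028 -0.047  0.071] 0.02367581375476262 9.45
((0.52081698179245, 0.1696593165397644), (0.04050108790397644, 0.10779931396245956), 13.081196784973145)
board ((0.4773333668708801, 0.1715415120124817), (0.1811952292919159, 0.28228941559791565), 83.75276947021484)
wrist 43134 tilt x,y deg [21.  -2.3] min [0.378 0.113 0.035] max [0.534 0.221 0.094]
[0.5007 0.163  0.1079] [-0.4 -0.2 -1.7] [-0.015 -0.051  0.003] 0.02376546511430662 9.5
((0.4558728337287903, 0.1666547656059265), (0.09551428258419037, 0.14697831869125366), 83.8362808227539)
board ((0.4700166583061218, 0.170296311378479), (0.1808263212442398, 0.22771219909191132), 84.16802978515625)
[0.50070698 0.1629629  0.1079438 ] -5.995678108546905
```

View pics/a_wrist.png

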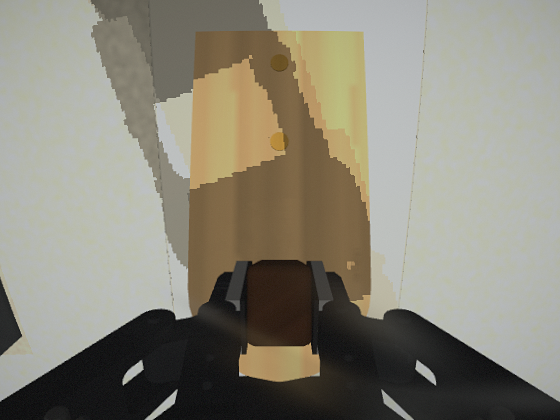

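The plate lies along the board (yaw -6.2° for both) but about 6 mm off-centre in y, with its far end at row 30 and its handle at (280,300). I'll correct y, then lower the plain end close to touching.

Request:
drive_tool([
  [0,0.003,-0.003],
  [0,0.006,-0.007],
  [-0.001,0.006,-0.011],
  [-0.001,0.006,-0.015],
  [-0.001,0.006,-0.019],
  [-0.001,0.006,-0.022],
  [-0.001,0.006,-0.022],
  [-0.001,0.006,-0.022],
], turn=[0,0,0,0,0,0,0,0], grip=[0.8,0.8,0.8,0.8,0.8,0.8,0.8,0.8])

```text
t: 10.17
ee_pos: [0.5004, 0.1696, 0.087]
tcp_rot: [0.052, 0.999, -0.0, -0.0]
contact_force: [-0.1, -0.1, -2.2]
width: 0.0238
grip_force: 22.5
```

```bash
python3 look.py b | tail -5
```

```text
wrist 43157 tilt x,y deg [21.2 -2.3] min [0.379 0.12  0.015] max [0.534 0.228 0.075]
[0.5008 0.1697 0.0874] [ 0.2 -0.6 -1. ] [-0.059 -0.075  0.008] 0.0236267462535075 10.2667
((0.4561128616333008, 0.17353558540344238), (0.09553994238376617, 0.1469927281141281), 84.0787582397461)
board ((0.46701493859291077, 0.17102646827697754), (0.18055996298789978, 0.21030524373054504), 83.78118896484375)
[0.50075634 0.16965292 0.0873919 ] -5.959799731214221
```

Request:
drive_tool([
  [0,0,-0.002],
  [0.002,0,-0.005],
  [0.004,0,-0.008],
  [0.006,-0.001,-0.012],
  [0.008,-0.001,-0.016],
  [0.01,-0.001,-0.019],
  [0.012,-0.001,-0.022],
  [0.013,-0.001,-0.025],
], turn=[0,0,0,0,0,0,0,0], grip=[0.8,0.8,0.8,0.8,0.8,0.8,0.8,0.8])

```text
t: 10.93
ee_pos: [0.5153, 0.1687, 0.0626]
tcp_rot: [0.052, 0.999, 0.0, 0.001]
contact_force: [2.8, 0.1, 3.4]
width: 0.0238
grip_force: 23.0
```

```bash
python3 look.py c | tail -5
```

```text
wrist 51252 tilt x,y deg [10.9 -1.1] min [0.383 0.12  0.014] max [0.546 0.228 0.047]
[0.5139 0.1687 0.0619] [ 1.9 -0.   1.5] [ 0.04  -0.129 -0.034] 0.023538684638896593 11.0333
((0.46472233533859253, 0.17307616770267487), (0.09568373113870621, 0.15517839789390564), 84.00210571289062)
board ((0.4691179692745209, 0.09966011345386505), (0.04254831373691559, 0.18584401905536652), 82.42342376708984)
[0.5139243  0.1686619  0.06191188] -5.981181161272432
```

Request:
drive_tool([
  [0.002,0,-0.004],
  [0.004,-0.001,-0.008],
  [0.006,-0.001,-0.012],
  [0.008,-0.001,-0.016],
  [0.009,-0.002,-0.019],
  [0.01,-0.002,-0.022],
  [0.011,-0.002,-0.0245],
  [0.011,-0.002,-0.0245],
], turn=[0,0,0,0,0,0,0,0], grip=[0.8,0.8,0.8,0.8,0.8,0.8,0.8,0.8])

```text
t: 11.7
ee_pos: [0.5238, 0.1665, 0.0368]
tcp_rot: [0.052, 0.999, -0.0, -0.001]
contact_force: [1.8, 0.9, 0.3]
width: 0.0239
grip_force: 22.6
```

```bash
python3 look.py d | tail -5
```

```text
wrist 53935 tilt x,y deg [ 0.5 -0. ] min [0.399 0.118 0.012] max [0.553 0.226 0.02 ]
[0.5235 0.1664 0.037 ] [ 0.4  1.2 -0.4] [ 0.084 -0.024 -0.08 ] 0.02379930608095715 11.8
((0.4762086570262909, 0.17078790068626404), (0.09565282613039017, 0.1462569385766983), 83.93098449707031)
board ((0.4752959609031677, 0.10281085968017578), (0.04642587527632713, 0.1663709431886673), 83.82620239257812)
[0.52346362 0.16641936 0.03702332] -5.942556712460574
```

Request:
drive_tool([
  [0.001,0,-0.0005],
  [0.001,0,-0.001],
  [0.001,0,-0.0015],
  [0.001,0,-0.0018],
  [0.001,0,-0.0018],
], turn=[0,0,0,0,0], grip=[0.8,0.8,0.8,0.8,0.8])

```text
t: 12.22
ee_pos: [0.5246, 0.1664, 0.0357]
tcp_rot: [0.052, 0.999, -0.0, -0.001]
contact_force: [-1.8, 0.6, -0.2]
width: 0.0237
grip_force: 22.5
```

```bash
python3 look.py e | tail -5
```

```text
wrist 54038 tilt x,y deg [0. 0.] min [0.4   0.118 0.012] max [0.554 0.225 0.018]
[0.525  0.1665 0.0358] [-1.1  0.1  1.3] [0.006 0.477 0.005] 0.023735480880284578 12.3167
((0.47720634937286377, 0.17066112160682678), (0.09549319744110107, 0.14578911662101746), 84.07303619384766)
board ((0.4761429727077484, 0.10270725190639496), (0.04759728163480759, 0.1657596081495285), 84.52307891845703)
[0.52497141 0.16647179 0.03575123] -5.940428891243653
```

The plate is flat on the board, so I'll release and back off.

Request:
drive_tool([
  [0,0,0],
  [0,0,0],
  [0,0,0],
  [0,0,0],
  [0,0,0],
  [0,0,0],
  [0,0,0],
  [0,0,0],
], turn=[0,0,0,0,0,0,0,0], grip=[0.7,0.65,0.6,0.5,0.4,0.3,0.3,0.3])

```text
t: 12.98
ee_pos: [0.5256, 0.1666, 0.036]
tcp_rot: [0.052, 0.999, 0.0, 0.0]
contact_force: [0.5, -0.1, -1.0]
width: 0.0597
grip_force: 0.0
```

Request:
drive_tool([
  [0,0,0.01],
  [0,0,0.025],
  [0,0,0.045],
  [0,0,0.075],
  [0,0,0.11],
  [0,0,0.14],
  [0,0,0.16],
  [0,0,0.17],
], turn=[0,0,0,0,0,0,0,0], grip=[0.3,0.3,0.3,0.3,0.3,0.3,0.3,0.3])

```text
t: 13.65
ee_pos: [0.5278, 0.1672, 0.2107]
tcp_rot: [0.052, 0.999, 0.001, 0.004]
contact_force: [1.0, -0.2, -1.0]
width: 0.0596
grip_force: 0.0
```

Request:
drive_tool([
  [0,0,0],
  [0,0,0],
  [0,0,0],
], turn=[0,0,0], grip=[0.3,0.3,0.3])

```text
t: 13.9
ee_pos: [0.5242, 0.1663, 0.2041]
tcp_rot: [0.052, 0.999, -0.0, -0.002]
contact_force: [-0.7, -0.6, 0.3]
width: 0.0597
grip_force: 0.0
```

```bash
python3 look.py f | tail -5
```

```text
wrist 18275 tilt x,y deg [-0.  0.] min [0.379 0.118 0.012] max [0.572 0.228 0.018]
[0.524  0.1663 0.2037] [0.1 0.1 0.2] [ 0.022  0.006 -0.084] 0.05987197752348841 14.0
((0.4774201512336731, 0.17069295048713684), (0.09495013952255249, 0.19011738896369934), 83.94798278808594)
board ((0.484519362449646, 0.1691940873861313), (0.18066444993019104, 0.26710930466651917), 83.967529296875)
[0.5240376  0.16626958 0.20369407] -5.9598755706586894
```

View pics/f_wrist.png

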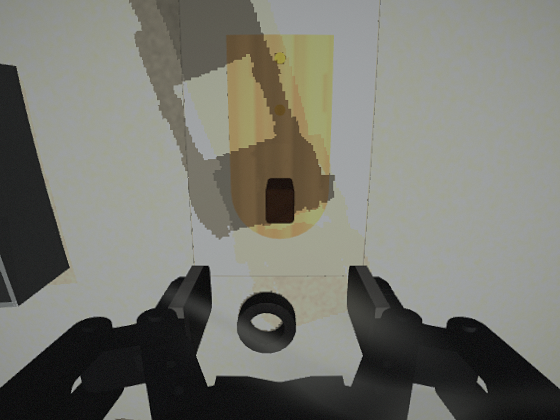

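The wrist view shows the template flat on the board with its handle up at (280,200). Its centre measures (0.4774, 0.1707) against (0.4775, 0.171) for the board, and the gripper is clear, so I'm handing in.

```bash
python3 -c "
from plant import close_job
print(close_job())"
```

```text
the job is handed in; nothing more can be done
None
```

The round-ended template came out of the bin handle end first and now lies flat, handle up, in the middle of the white board and lengthways along it. It measured within about 1 mm and 0.2° of the board's centre and axis; I left the square-ended template in its bay and handed in the job at about 14 s.

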